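Pin the pipe clamp's strap and find the socket for its nut

TASK

On the welding bench, push the headed hinge pin fully home through the fork and strap of the pipe clamp and let go of it, then try the three standing sockets on the clamp's hex nut until you find the one that goes down over it; stand any that do not fit back upright on the bench. Finish still holding the socket that fits in the gripper, upright and seated fully down over the nut, ready for the ratchet: do not let go of it at the end. Leave the other things on the bench where they lie.

Things in the scene. Friction and masses are not known exactly. Their poses are not given: they have to be found in the camera images.
- clamp: the pipe clamp bolted to the bench: base plate 120 x 236 mm, a 60 mm pipe lying along the clamp's x in a crossed-plate stand, and a flat strap over the pipe along its y, held by a fork on a post at the +y end and by an upright stud with washer and nut at the -y end. Highest point: the stud's top, 142 mm. Origin: on the bench under the middle of the pipe, z up. It does not move
- fork_hole (a point): centre of the mouth of the hinge hole, on top of the fork 129 mm above the bench, 78 mm from the clamp's origin along its +y. One straight upright hole of 17.5 mm goes down through the fork's upper cheek, the strap's end and the lower cheek (36 mm in all) into free air. z up
- nut: the hex nut on the clamp's stud: 24 mm across flats, 14 mm high, chamfered top, tight (does not turn); the 16 mm stud stands 7 mm out of it. Origin: centre of its underside, on a 40 mm washer 121 mm above the bench, 66 mm from the clamp's origin along its -y; z up; x is square to one pair of flats. The open end of a socket fully down is at this height; one too small stops 12 to 14 mm higher
- hinge_pin: the steel hinge pin, parked upright, head up, in the pin block: shank 16 mm, 63 mm long, its last 7 mm tapered; round knurled head 26 mm in diameter, 26 mm tall; about 0.2 kg. Origin: centre of the underside of the head, z up. Parked, the underside of the head is 22 mm above the block; fully home it lies on top of the fork
- pin_block: drilled steel block 60 x 60 x 45 mm, fixed to the bench, with one 17.5 mm hole in the middle in which the pin stands 41 mm deep. Origin: centre of its underside
- socket_a: one of three steel sockets, alike outside, standing open end down: 82 mm tall, 36 mm in diameter up to 38 mm, tapering to 30 mm at 46 mm and 30 mm from there up (grip there); about 0.34 kg. Origin: centre of the open end (underside), z up. The 12-point opening, 36 mm deep, is hidden and unmarked; only one of the three goes over the nut. Its profile repeats every 30 degrees, in line with its x axis
- socket_b: another of the three, same outside as socket_a, same origin and axes. In the top of each is a square drive hole whose sides lie along the socket's x and y: the 12-point opening below lines up with them. The one that fits has about 2 mm of play on the nut; the other two are 2 to 4 mm too small and stop on top of the nut
- socket_c: the third socket, same outside as socket_a, same origin and axes. A socket goes over the nut when its x axis and the nut's x axis differ by a multiple of 30 degrees, within about 8 degrees
- ratchet: a 19 cm ratchet handle with a black grip, lying among the sockets; to be left alone. Origin: on its underside, about the middle of its length
- chipping_hammer: a 26 cm chipping hammer with a black grip, lying between the robot and the clamp; to be left alone. Origin: on its underside, about the middle of its length
- wire_brush: a 26 cm wire brush with a wooden back, lying on its bristles; to be left alone. Origin: on its underside, about the middle of its length
- spanner: a 20 cm spanner lying flat; to be left alone. Origin: on its underside, about the middle of its length
- pipe_stub: a short piece of 60 mm pipe, 55 mm tall, standing on end; to be left alone. Origin: on its underside, under its middle
- magnet_square: a flat red three-cornered welding magnet, 18 mm thick; to be left alone. Origin: on its underside, about the middle of its length
- spray_can: a grey spray can, 56 mm across and 150 mm tall, standing; to be left alone. Origin: on its underside, under its middle
Mind the look-alikes: they are no part of the job. What is shaped like the socket_c but turquoise is not meant.

How it is judged (in metres and radians):
On the way, in this order (a step that is already met when the one before it is completed fails the run):
1. the hinge pin is fully home through fork and strap, its head on the fork, and let go of (z of hinge_pin in the frame of fork_hole below 0.0025 m and horizontal distance between hinge_pin and fork_hole below 0.003 m and angle between hinge_pin's own z axis and vertical below 0.08 rad and contact force between the fingers and hinge_pin below 0.3 N), for 0.2 s.
2. the socket that fits is held fully down over the nut (((z of socket_a in the frame of nut below 0.004 m and horizontal distance between socket_a and nut below 0.004 m and angle between socket_a's own z axis and vertical below 0.08 rad and contact force between the fingers and socket_a above 2 N) or (z of socket_b in the frame of nut below 0.004 m and horizontal distance between socket_b and nut below 0.004 m and angle between socket_b's own z axis and vertical below 0.08 rad and contact force between the fingers and socket_b above 2 N) or (z of socket_c in the frame of nut below 0.004 m and horizontal distance between socket_c and nut below 0.004 m and angle between socket_c's own z axis and vertical below 0.08 rad and contact force between the fingers and socket_c above 2 N))), for 0.2 s.
At the end, for the whole second after the job is handed in: Pin in the hole, head within 2.5 mm of the fork, upright within 0.08 rad. One socket still gripped (over 2 N), its open end within 4 mm of the nut's underside and 4 mm of its axis, upright. The two others stand upright on the bench within 6 mm, untouched by the robot (z of hinge_pin in the frame of fork_hole below 0.0025 m and horizontal distance between hinge_pin and fork_hole below 0.003 m and angle between hinge_pin's own z axis and vertical below 0.08 rad and ((z of socket_a in the frame of nut below 0.004 m and horizontal distance between socket_a and nut below 0.004 m and angle between each of socket_a, socket_b, socket_c's own z axis and vertical below 0.08 rad and contact force between the fingers and socket_a above 2 N and height (world z) of socket_b between -0.006 and 0.006 m and contact force between each of the arm, the fingers and socket_b below 0.5 N and height (world z) of socket_c between -0.006 and 0.006 m and contact force between each of the arm, the fingers and socket_c below 0.5 N) or (z of socket_b in the frame of nut below 0.004 m and horizontal distance between socket_b and nut below 0.004 m and angle between each of socket_b, socket_a, socket_c's own z axis and vertical below 0.08 rad and contact force between the fingers and socket_b above 2 N and height (world z) of socket_a between -0.006 and 0.006 m and contact force between each of the arm, the fingers and socket_a below 0.5 N and height (world z) of socket_c between -0.006 and 0.006 m and contact force between each of the arm, the fingers and socket_c below 0.5 N) or (z of socket_c in the frame of nut below 0.004 m and horizontal distance between socket_c and nut below 0.004 m and angle between each of socket_c, socket_a, socket_b's own z axis and vertical below 0.08 rad and contact force between the fingers and socket_c above 2 N and height (world z) of socket_a between -0.006 and 0.006 m and contact force between each of the arm, the fingers and socket_a below 0.5 N and height (world z) of socket_b between -0.006 and 0.006 m and contact force between each of the arm, the fingers and socket_b below 0.5 N))); the arm keeps its last pose, push and grip.
It fails at once if another thing on the bench is pushed more than 3 cm or knocked over (distance of any of ratchet, chipping_hammer, wire_brush, spanner, pipe_stub, magnet_square, spray_can from where it was at the start of the episode above 0.03 m or angle between any of ratchet, chipping_hammer, wire_brush, spanner, pipe_stub, magnet_square, spray_can's own z axis and vertical above 0.5 rad).
It also fails if it takes over 72 s, if anything falls off the work surface, if the arm or the gripper's body presses on something with over 40 N, if the wrist force passes 120 N, or if a joint passes its speed limit or range.

ROBOT

A 6-joint arm with a two-finger parallel gripper is mounted at the origin on the work surface. World frame = base frame: x ahead of the robot, y to its left, z up, the work surface at z = 0. Lengths are in mm, angles in rad, forces in N, time in s.
With the tool pointing down it reaches from about 350 to 775 mm from the base axis. Payload 7.3 kg.
Tool frame: the origin (TCP) lies midway between the tips of the shut fingers; the grasp point (between the pads) lies 19 mm behind it; z points along the fingers, y is the line along which they close (so a half turn about z gives the same grasp; the last joint's range is limited). The gripper opens to 92 mm and grips with 3 to 60 N. Pads are 19 mm wide; open, the fingers measure 130 mm over their backs; the gripper's body (75 mm by 190 mm) begins 47 mm behind the grasp point.
Start: joints at [1.12, 0.342, 1.524, -0, 1.275, -0.146], TCP at [157.539, 500.826, 226.741] pointing down, gripper open.
Joint ranges: [-2.53, 2.53], [-0.77, 2.02], [0.04, 2.7], [-1, 4.14], [0.28, 2.66], [-3.11, 3.11]. Speed limits (rad/s): [2.57, 2.57, 3.14, 3.14, 3.14, 3.14].

INTERFACE

Orientations are given as [roll, pitch, yaw] about the fixed x, y, z axes, in that order (R = Rz(yaw) Ry(pitch) Rx(roll)).
In Python, from plant import get_obs, capture, camera_model, close_job, search_frame, regions_of, pinpoint gives the robot as it stands. The module is installed in compiled form; this text tells all that it offers.
- The arm moves only by the shell command python3 -m pendant 'ROWS'. ROWS is JSON, one flat list of numbers, 7 for each row, row after row: the shift along the tool's x, y, z in units of 30 mm (1.0 is 30 mm), then the turn, a rotation vector about the tool's x, y, z in units of 4 degrees (1.0 is 4 degrees), then the closure, from -1 (fully open) to 1 (shut), so that 0 is half open. In form: [dx, dy, dz, wx, wy, wz, gripper, dx, dy, dz, wx, wy, wz, gripper, ...]. A call has 1 to 12 rows; each row shifts and turns the commanded pose from where the row before left it, along the tool's axes as they then stand; what a row does not reach is not made up. A row lasts 1/10 s, in which the tool goes at most 50 mm and 8.59 degrees, less where a joint would pass 70% of its speed; a pose out of reach is approached as far as the arm can. A call with a number of a shift or a turn outside -1 to 1 is refused whole. A call with a gripper value outside its range is refused whole. The fingers move at their own pace and stop on an object; the grip force is fixed at half the most. Time passes only in rows, so rows that do not move let the fingers close. It gives the time, the measured TCP pose, the force, the opening and the grip force at its end, in the units of the state.
- get_obs(): the state, without advancing time (a new reading comes with each control period).
- capture(name): name is "scene" or "side" or "wrist"; returns the picture (420x560x3 uint8, red, green, blue); there is no depth.
- camera_model(name): a dict with "fov_y" (degrees; the focal length in pixels is half the picture's height over the tangent of half this angle, whatever the lens; pixels are square), "cx", "cy" (the principal point, pixels), "D" ([k1, k2, p1, p2, k3] as OpenCV has them; the pictures are not rectified), "pose" (4x4, takes a point from camera to world coordinates). Camera axes: x right, y up, looking along -z (the intrinsics and any distortion apply to the point x, -y, -z); pixel columns grow to the right and rows downward; lengths in mm; the calibration is good to about 2 mm. A picture is of the moment at which its call begins: read the wrist's pose just before it. camera_model takes no time and is no camera call; for the wrist camera it gives the pose at the moment of the call.
- close_job(): hands the job in; it is judged then, once.
Trained networks look in the newest picture that a camera, given by its name, has taken for a name from the list of things; names that differ only in an ending like _2 or _b are one class to them, and where a whole thing is asked for, a point or a joint stands for the part that bears it (a point fixed in the world has none). Each returns a list of dicts, best first, with "score" (0 to 1); they miss things now and then, are a little off and sometimes report something else, mostly with a low value. They report only what shows in the picture. A call takes as long as a camera call. They do not tell look-alikes from the thing itself.
- search_frame(camera, thing): "location" ([column, row] in pixels, amid what is visible of it).
- regions_of(camera, thing): "pixels" (420x560 bool, what is visible of it) and "location" ([column, row] in pixels, amid what is visible of it).
- pinpoint(camera, thing): "location" ([column, row] in pixels: a listed point, or the origin of a listed thing).
The state is a dict: "time": time; "joint_positions": joint angles; "dq": joint speeds; "tau": joint torques, N m; "tool_pos": TCP position; "tcp_rot": TCP orientation; "contact_force": force on the tool from outside, world axes, zero at the start; "moment": the same for the moment, N m; "grip_width": finger opening in mm; "finger_force": force on a finger pad.
Only numpy, scipy, OpenCV 4.12 (cv2) and the standard library are available. Lean on these libraries where they do the work, as an engineer would, in place of code of your own. Each camera call takes 0.05 s, during which the arm holds its last target. There are 200 camera calls.

## Working session

There is one attempt and no reset: what is moved stays moved. The work goes in short steps, Python scripts to look and compute and a shell command to move; the robot and the scene stay as the last step left them, time stands still between calls to the robot, and variables do not carry over. Pictures are saved under pics/ and viewed, at most 10 in all, crops included, and the job is handed in when it is done.

```bash
mkdir -p pics
cat > h.py <<'E'
import numpy as np, cv2
from plant import *
def K(m):
    f=210/np.tan(np.radians(m["fov_y"]/2)); return np.array([[f,0,m["cx"]],[0,f,m["cy"]],[0,0,1.]])
def ray(m,px):
    u=cv2.undistortPoints(np.array([[px]],float),K(m),np.array(m["D"],float))[0,0]
    T=np.array(m["pose"]); d=T[:3,:3]@np.array([u[0],-u[1],-1]); return T[:3,3],d
def atz(m,px,z):
    o,d=ray(m,px); return o+d*(z-o[2])/d[2]
def proj(m,P):
    T=np.array(m["pose"]); P=np.atleast_2d(P).astype(float); c=(P-T[:3,3])@T[:3,:3]; c=c*[1,-1,-1]
    return cv2.projectPoints(c,np.zeros(3),np.zeros(3),K(m),np.array(m["D"],float))[0][:,0]
def tri(m1,p1,m2,p2):
    A=np.zeros((3,3));b=np.zeros(3)
    for m,p in((m1,p1),(m2,p2)):
        o,d=ray(m,p); d=d/np.linalg.norm(d); Q=np.eye(3)-np.outer(d,d); A+=Q;b+=Q@o
    return np.linalg.solve(A,b)
def save(n,im): cv2.imwrite("pics/"+n,im[:,:,::-1])
E
python3 - <<'E'
from h import *
ms={}
ims=[]
for c in("scene","side"):
    im=capture(c); ims.append(im); ms[c]=camera_model(c); print(c,np.array(ms[c]["pose"])[:3,3].round(),ms[c]["fov_y"])
    for t in("fork_hole","nut","hinge_pin","socket_a","pin_block","clamp"):
        print(t,[(np.round(r["location"],1).tolist(),round(r["score"],2)) for r in pinpoint(c,t)][:6])
save("s1.png",cv2.resize(ims[0],(800,600)));save("s2.png",cv2.resize(ims[1],(800,600)))
E
```

```text
scene [1177. -689.  968.] 52.22481207387963
fork_hole [([290.7, 194.6], 0.69)]
nut [([239.3, 293.4], 0.68), ([271.1, 221.0], 0.5)]
hinge_pin [([315.6, 170.5], 0.65), ([237.8, 292.1], 0.31)]
socket_a [([169.8, 298.9], 0.71), ([205.7, 268.0], 0.67), ([159.5, 315.9], 0.67), ([238.8, 293.0], 0.64), ([177.0, 316.3], 0.56)]
pin_block [([312.9, 186.7], 0.86)]
clamp [([281.0, 234.5], 0.59)]
side [-337. -941. 1536.] 42.67808471555595
fork_hole [([265.2, 187.3], 0.97)]
nut [([291.5, 202.9], 0.37)]
hinge_pin [([215.7, 175.1], 0.48)]
socket_a [([349.3, 307.7], 0.65), ([353.6, 289.6], 0.62), ([328.8, 250.1], 0.6), ([397.7, 293.3], 0.5), ([332.0, 294.0], 0.45), ([299.8, 271.5], 0.44)]
pin_block [([220.1, 189.6], 0.61)]
clamp [([277.0, 216.7], 0.76), ([301.4, 268.6], 0.6)]
```

View pics/s1.png

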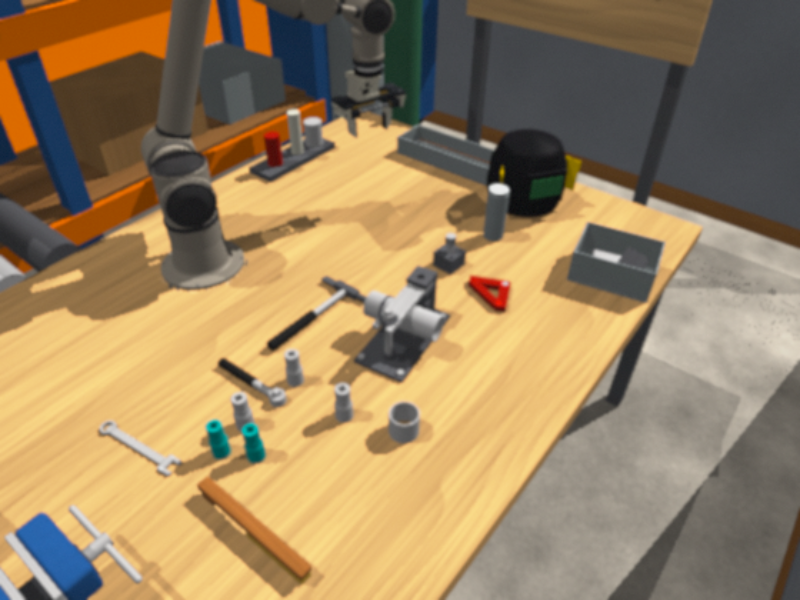

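View pics/s2.png

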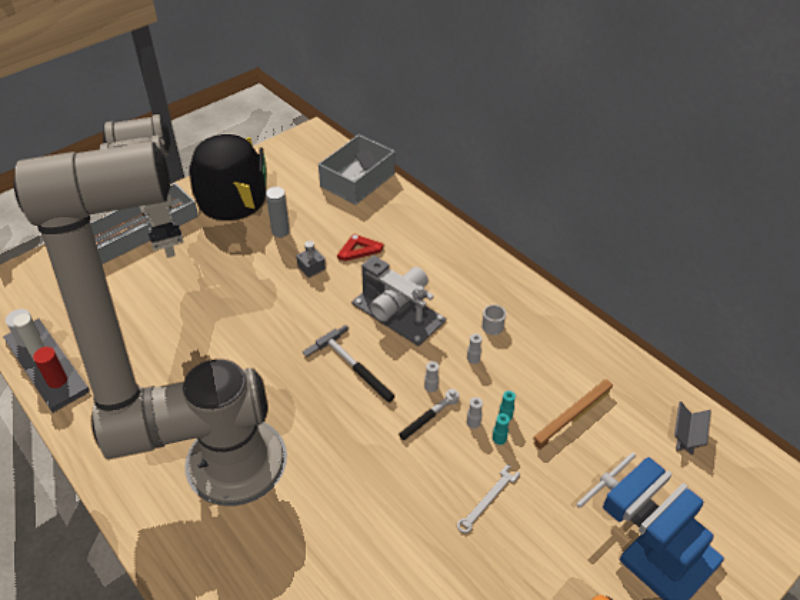

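Scene view (800 px): the pin stands in its block at (450,248), left of the red magnet. The grey sockets are at (293,368), (241,410) and (343,402); the turquoise look-alikes at (218,440) and (252,443) are excluded. The clamp is at (405,320), with its fork at (424,275) and its stud on the near side. In the side view the grey sockets are at (432,376), (476,412) and (475,348).

Run:
```python
from h import *
a,b=camera_model("scene"),camera_model("side")
f=lambda n,p,q:print(n,tri(a,p,b,q).round(1))
f("fork",[290.7,194.6],[265.2,187.3]); f("nut",[271.1,221.0],[291.5,202.9]); f("pin",[315.6,170.5],[215.7,175.1]); f("block",[312.9,186.7],[220.1,189.6]);f("clamp",[281,234.5],[277,216.7])
for p in([290.7,194.6],): print("fork z129",atz(a,p,129).round(1),atz(b,[265.2,187.3],129).round(1))
print("nut z121",atz(a,[271.1,221],121).round(1),atz(b,[291.5,202.9],121).round(1))
print("pin z67",atz(a,[315.6,170.5],67).round(1),atz(b,[215.7,175.1],67).round(1))
for p in([205.7,268],[169.8,298.9],[238.8,293]): print("sock scene",atz(a,p,0).round(1))
for p in([299.8,271.5],[332,294],[328.8,250.1]): print("sock side",atz(b,p,0).round(1))
m=camera_model("wrist"); o=get_obs(); print(o["tool_pos"],o["tcp_rot"]); print(np.array(m["pose"]).round(2),m["fov_y"])
```

```text
fork [566.8 162.4 130.8]
nut [589.7  39.  124.1]
pin [505.4 398.1  63.6]
block [507.4 381.5  -2.7]
clamp [575.7 104.3   8.5]
fork z129 [565.5 164.4 129. ] [567.9 163.6 129. ]
nut z121 [588.6  37.1 121. ] [593.5  45.4 121. ]
pin z67 [507.7 395.   67. ] [503.1 394.1  67. ]
sock scene [ 481.8 -144.7    0. ]
sock scene [ 484.9 -289.6    0. ]
sock scene [ 622.6 -153.1    0. ]
sock side [ 471.  -138.6    0. ]
sock side [ 489.8 -280.3    0. ]
sock side [ 616.5 -136.7    0. ]
[157.55857491 500.80959099 226.77381501] [3.14147500e+00 3.59863769e-05 2.83677112e+00]
[[ 3.0000e-01 -9.1000e-01 -2.8000e-01  8.3470e+01]
 [ 9.5000e-01  2.9000e-01  9.0000e-02  5.2474e+02]
 [-0.0000e+00 -2.9000e-01  9.6000e-01  3.8468e+02]
 [ 0.0000e+00  0.0000e+00  0.0000e+00  1.0000e+00]] 68.46922531832608
```

```bash
python3 - <<'E'
from h import *
a,b=camera_model("scene"),camera_model("side")
print("can top",tri(a,[349,131],b,[193.5,134.5]).round())
print("can top z150",atz(a,[349,131],150).round(),atz(b,[193.5,134.5],150).round())
E
python3 -m pendant '[0,0,-0.3,0,0,-1,-1, 0,0,0,0,0,-1,-1, 0,0,0,0,0,-1,-1, 0,0,0,0,0,-1,-1, 0,0,0,0,0,-0.37,-1]'
```

```text
can top [530. 571. 155.]
can top z150 [525. 584. 150.] [530. 572. 150.]
time: 1.2
tool_pos: [157.5, 500.8, 235.8]
tcp_rot: [3.141, 0.0, -3.14]
contact_force: [-0.2, -0.3, 0.7]
grip_width: 91.7
finger_force: 0.0
```

```bash
python3 -m pendant '[-0.96,-0.3,0,0,0,0,-1, -0.96,-0.3,0,0,0,0,-1, -0.96,-0.3,0,0,0,0,-1, -0.96,-0.3,0,0,0,0,-1, -0.96,-0.3,0,0,0,0,-1, -0.96,-0.3,0,0,0,0,-1, -0.96,-0.3,0,0,0,0,-1, -0.96,-0.3,0,0,0,0,-1, -0.96,-0.3,0,0,0,0,-1, -0.96,-0.3,0,0,0,0,-1, -0.96,-0.3,0,0,0,0,-1, -0.96,-0.3,0,0,0,0,-1]'
python3 - <<'E'
from h import *
m=camera_model("wrist");im=capture("wrist"); save("w1.png",im)
for t,z in(("hinge_pin",67),("pin_block",0)):
    for r in pinpoint("wrist",t)[:2]: print(t,r["location"],r["score"],atz(m,r["location"],z).round(1))
for r in regions_of("wrist","hinge_pin")[:1]:
    ys,xs=np.nonzero(r["pixels"]); print(xs.min(),xs.max(),ys.min(),ys.max(),r["location"])
print(get_obs()["tool_pos"],proj(m,[[506,392,67],[506,392,93]]))
E
```

```text
time: 2.4
tool_pos: [504.3, 392.4, 235.7]
tcp_rot: [3.141, -0.0, 3.141]
contact_force: [0.1, 0.9, -0.2]
grip_width: 91.7
finger_force: 0.0
hinge_pin [276.7, 196.8] 0.8 [511.2 391.8  67. ]
pin_block [278.1, 185.7] 0.93 [513.6 393.4   0. ]
265 290 182 212 [278.6, 200.6]
[503.23450873 392.60746664 235.19117854] [[276.88790498 192.15178087]
 [276.83021187 198.25933122]]
```

View pics/w1.png

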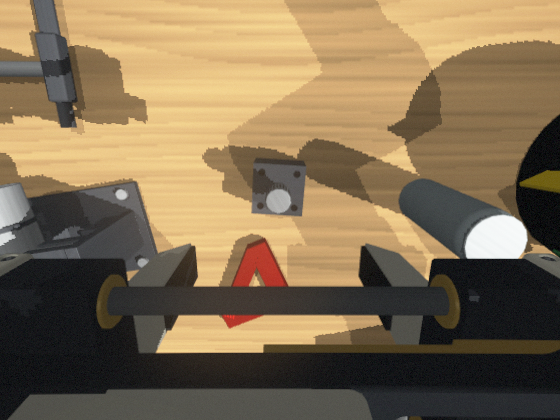

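The pin stands in its block at (279,200) with nothing around it; the magnet lies at (255,285) and the can at (495,240).

```bash
python3 - <<'E'
from h import *
m=camera_model("wrist")
print(atz(m,[279,201.5],93).round(1), [get_obs()["tool_pos"].round(1) if hasattr(get_obs()["tool_pos"],'round') else get_obs()["tool_pos"]])
E
python3 -m pendant '[-0.2,0,0.9,0,0,0,-0.6, 0,0,0.9,0,0,0,-0.6, 0,0,0.9,0,0,0,-0.6, 0,0,0.3,0,0,0,-0.6,0,0,0,0,0,0,-0.6]'
python3 - <<'E'
from h import *
m=camera_model("wrist");im=capture("wrist")
for r in pinpoint("wrist","hinge_pin")[:1]: print(r["location"],r["score"],atz(m,r["location"],67).round(1))
for r in regions_of("wrist","hinge_pin")[:1]:
    ys,xs=np.nonzero(r["pixels"]); print(xs.min(),xs.max(),ys.min(),ys.max(),atz(m,[(xs.min()+xs.max())/2,ys.max()-(xs.max()-xs.min())/2],93).round(1))
print(get_obs()["tool_pos"])
E
```

```text
[508.  394.3  93. ] [array([503.2, 392.6, 235.2])]
time: 3.1
tool_pos: [507.7, 393.1, 144.8]
tcp_rot: [-3.14, -0.003, -3.14]
contact_force: [0.2, -0.4, 0.4]
grip_width: 73.8
finger_force: 0.0
[278.8, 220.4] 0.95 [510.6 394.4  67. ]
259 294 200 244 [506.4 392.6  93. ]
[509.61872489 393.71707252 147.6282672 ]
```

```bash
python3 -m pendant '[0,0,0.82,0,0,0,-0.6, 0,0.03,0.82,0,0,0,-0.6, 0,0,0.82,0,0,0,-0.6, 0,0,0,0,0,0,1, 0,0,0,0,0,0,1, 0,0,0,0,0,0,1, 0,0,0,0,0,0,1,0,0,0,0,0,0,1,0,0,0,0,0,0,1]'
python3 - <<'E'
from h import *
import json
o=get_obs();print(o)
E
```

```text
time: 4.15
tool_pos: [509.4, 394.0, 72.6]
tcp_rot: [3.141, 0.001, -3.141]
contact_force: [-0.1, -0.6, -0.8]
grip_width: 30.0
finger_force: 0.0
{'time': 4.15, 'joint_positions': array([ 5.39386828e-01,  6.99546545e-01,  1.36072661e+00,  6.32551790e-05,
        1.08019949e+00, -1.03173616e+00]), 'dq': array([-1.27026950e-04,  5.51532603e-03,  4.07416179e-03,  8.08922298e-04,
       -7.45155255e-04,  4.61203050e-05]), 'tau': array([ 3.63594430e-03, -5.78530562e+01, -2.19470125e+01,  9.45794920e-03,
        8.46829405e-02,  2.54778370e-04]), 'tool_pos': array([509.41265933, 393.99510712,  72.61589293]), 'tcp_rot': array([ 3.14096981e+00,  9.32522622e-04, -3.14129606e+00]), 'contact_force': array([-0.10485606, -0.62498068, -0.7893381 ]), 'moment': array([-0.00695631,  0.05222359,  0.00863435]), 'finger_force': 0.0, 'grip_width': 30.03595486961717}
```

```bash
python3 -m pendant '[0,0,0,0,0,0,1,0,0,0,0,0,0,1,0,0,-0.3,0,0,0,1, 0,0,-0.7,0,0,0,1, 0,0,-0.9,0,0,0,1, 0,0,-0.9,0,0,0,1, 0,0,-0.9,0,0,0,1, 0,0,-0.9,0,0,0,1,0,0,-0.83,0,0,0,1]'
python3 -m pendant '[0,-0.5,0,0,0,0,1, 0,-0.9,0,0,0,0,1, 0,-0.9,0,0,0,0,1, 0,-0.9,0,0,0,0,1, 0,-0.9,0,0,0,0,1, 0,-0.9,0,0,0,0,1, 0,-0.5,0,0,0,0,1, 0,0,0,0,0,0,1]'
python3 - <<'E'
from h import *
m=camera_model("wrist");im=capture("wrist");save("w2.png",im)
for t,z in(("fork_hole",129),("nut",121),("clamp",0)):
  for r in pinpoint("wrist",t)[:2]: print(t,r["location"],r["score"],atz(m,r["location"],z).round(1))
print(get_obs()["tool_pos"],get_obs()["finger_force"])
E
```

```text
time: 5.05
tool_pos: [508.9, 393.7, 236.4]
tcp_rot: [3.141, -0.0, -3.141]
contact_force: [0.4, 0.9, -2.3]
grip_width: 25.2
finger_force: 30.0
time: 5.85
tool_pos: [509.3, 227.3, 235.2]
tcp_rot: [-3.141, -0.0, 3.14]
contact_force: [-0.8, -0.3, -2.3]
grip_width: 24.9
finger_force: 30.0
nut [82.2, 291.8] 0.66 [599.4  33.  121. ]
clamp [181.7, 232.0] 0.59 [582.6  97.2   0. ]
[509.19263903 229.78451969 234.81903846] 29.96332973241806
```

View pics/w2.png

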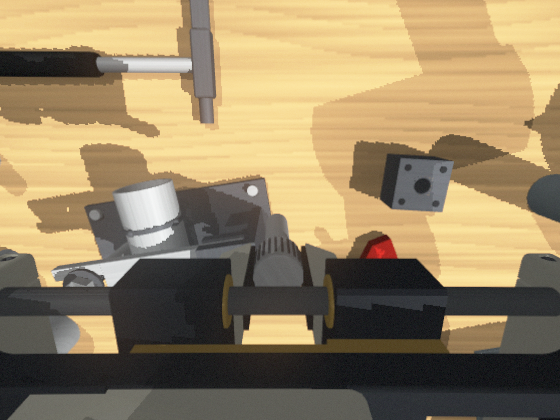

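The pin is held (knurled head at (277,262), shank pointing down). The fork is hidden behind the fingers, so I move past it to look back at the hole.

```bash
python3 -m pendant '[-0.7,-0.3,0,0,0,0,1, -0.8,-0.4,0,0,0,0,1, -0.8,-0.4,0,0,0,0,1, -0.8,-0.4,0,0,0,0,1, -0.7,-0.4,0,0,0,0,1, 0,0,0,0,0,0,1,0,0,0,0,0,0,1]'
python3 - <<'E'
from h import *
m=camera_model("wrist");im=capture("wrist");save("w3.png",im)
for t,z in(("fork_hole",129),("nut",121),("nut",135),("clamp",0)):
  for r in pinpoint("wrist",t)[:2]: print(t,r["location"],r["score"],atz(m,r["location"],z).round(1))
o=get_obs();print(o["tool_pos"],o["finger_force"])
p=atz(m,[0,0],0)
E
```

```text
time: 6.75
tool_pos: [623.0, 172.7, 234.0]
tcp_rot: [3.141, -0.001, -3.141]
contact_force: [0.3, 0.8, -2.5]
grip_width: 25.2
finger_force: 30.0
fork_hole [282.9, 149.0] 0.67 [571.9 177.4 129. ]
nut [118.3, 176.0] 0.65 [596.5  32.  121. ]
nut [118.3, 176.0] 0.65 [593.9  39.3 135. ]
clamp [217.2, 148.3] 0.91 [584.   97.4   0. ]
[622.64576824 172.70826063 235.15000864] 29.962593913078308
```

View pics/w3.png

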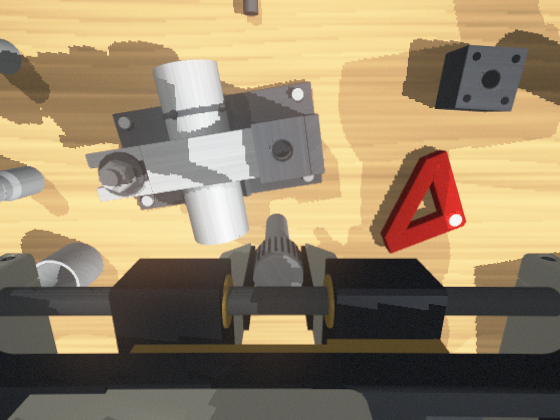

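The hole mouth shows at (282,149), and the nut with its stud at (119,176). As a calibration check I project the block hole at (491,79), whose true place I know from the grasp.

```bash
python3 - <<'E'
from h import *
m=camera_model("wrist");im=capture("wrist")
print("block hole",atz(m,[491,79],45).round(1),"want 509.2,393.7")
def blob(cx,cy,r,z):
    g=cv2.cvtColor(im,cv2.COLOR_RGB2GRAY)[cy-r:cy+r,cx-r:cx+r]
    t,b=cv2.threshold(g,0,255,cv2.THRESH_BINARY_INV+cv2.THRESH_OTSU)
    n,l,s,c=cv2.connectedComponentsWithStats(b)
    for i in range(1,n):
        if s[i,4]>40:
            x,y,w,h=s[i,:4];p=[cx-r+x+(w-1)/2,cy-r+y+(h-1)/2];print(t,s[i],p,atz(m,p,z).round(1))
blob(283,149,16,129);blob(491,79,14,45)
# base plate corners & pin tip
print("held pin axis tip guess",proj(m,[[622.6,172.7,167],[622.6,172.7,230]]).round(1))
E
python3 - <<'E'
import cv2
im=cv2.imread('pics/w3.png');cv2.imwrite('pics/w3c.png',cv2.resize(im[120:300,90:330],(800,600),interpolation=cv2.INTER_CUBIC))
E
```

```text
block hole [508.7 394.4  45. ] want 509.2,393.7
102.0 [  5   7  21  22 361] [np.float64(282.0), np.float64(150.5)] [573.  176.7 129. ]
70.0 [  4   5  19  19 274] [np.float64(490.0), np.float64(79.0)] [508.7 393.4  45. ]
held pin axis tip guess [[277.1 220.6]
 [277.  256.1]]
```

View pics/w3c.png

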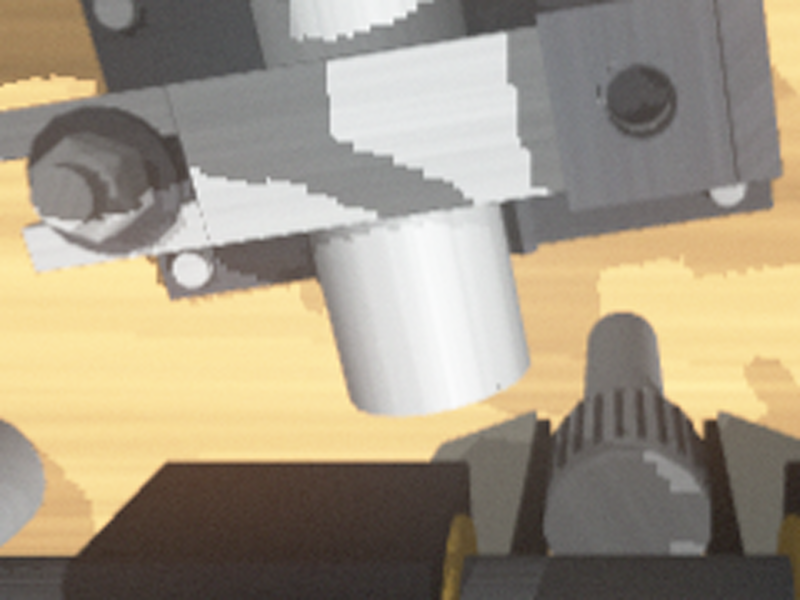

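Run:
```python
from h import *
P=[];T=[]
for i in range(6):
    m=camera_model("wrist");o=get_obs();capture("wrist");P.append(atz(m,[282.2,150.2],129));T.append(o["tool_pos"])
    N=atz(m,[122.4,174],121)
P=np.array(P);T=np.array(T);print(P.round(1),T.round(1),(P.mean(0)-T.mean(0)).round(2),P.mean(0),N)
```

```text
[[572.9 176.7 129. ]
 [573.  176.6 129. ]
 [573.1 176.5 129. ]
 [573.1 176.3 129. ]
 [573.2 176.3 129. ]
 [573.2 176.2 129. ]] [[622.8 172.5 235.2]
 [622.8 172.4 235.2]
 [622.9 172.3 235.2]
 [623.  172.2 235.1]
 [623.1 172.  235. ]
 [623.1 172.  235. ]] [ -49.88    4.21 -106.1 ] [573.08693608 176.42824987 129.        ] [595.15834832  34.68689804 121.        ]
```

```bash
python3 -m pendant '[0.5,0.14,0,0,0,0,1, 0.6,0,0,0,0,0,1, 0.555,0,0,0,0,0,1, 0,0,0.5,0,0,0,1, 0,0,0.5,0,0,0,1,0,0,0,0,0,0,1,0,0,0,0,0,0,1]'
python3 - <<'E'
from h import *
o=get_obs();print(o["tool_pos"],o["contact_force"])
m=camera_model("wrist");im=capture("wrist");cv2.imwrite("pics/w4.png",cv2.resize(im[150:300,180:380,::-1],(800,600),interpolation=cv2.INTER_CUBIC))
print(proj(m,[[573.2,176.2,129],[573.2,176.2,138]]))
E
```

```text
time: 8.05
tool_pos: [573.7, 176.0, 205.1]
tcp_rot: [3.142, -0.0, -3.141]
contact_force: [0.3, 0.0, -1.2]
grip_width: 25.1
finger_force: 30.0
[573.70058537 176.02293357 205.07716347] [ 0.31862171  0.04808986 -1.22002152]
[[277.39019796 216.91525148]
 [277.38220789 220.5761908 ]]
```

View pics/w4.png

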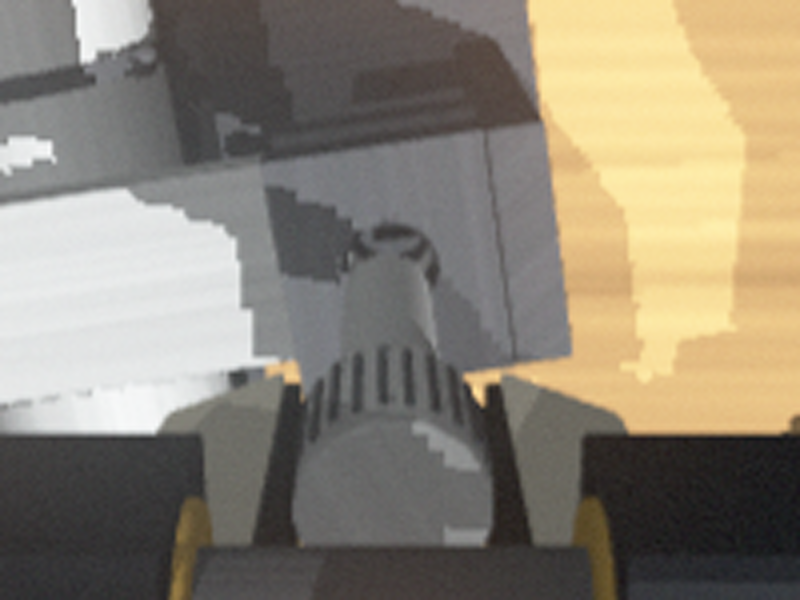

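The tip sits right over the hole (crop (392,245)), so I go down.

```bash
python3 -m pendant '[0,0,0.2,0,0,0,1, 0,0,0.2,0,0,0,1, 0,0,0.25,0,0,0,1, 0,0,0.25,0,0,0,1,0,0,0.25,0,0,0,1,0,0,0.25,0,0,0,1]'
```

```text
time: 8.7
tool_pos: [573.5, 176.0, 162.0]
tcp_rot: [3.142, -0.0, -3.141]
contact_force: [1.1, -0.1, -0.7]
grip_width: 25.5
finger_force: 30.0
```

```bash
python3 -m pendant '[0,0,0.25,0,0,0,1, 0,0,0.25,0,0,0,1, 0,0,0.2,0,0,0,1, 0,0,0.15,0,0,0,1,0,0,0.05,0,0,0,1,0,0,0.05,0,0,0,1]'
```

```text
time: 9.3
tool_pos: [573.7, 176.1, 134.4]
tcp_rot: [3.141, 0.0, -3.141]
contact_force: [-1.5, -0.4, 6.7]
grip_width: 25.3
finger_force: 30.0
```

```bash
python3 -m pendant '[0,0,0.04,0,0,0,1, 0,0,0.02,0,0,0,1]'
python3 -m pendant '[0,0,0,0,0,0,-0.2, 0,0,0,0,0,0,-0.2, 0,0,0,0,0,0,-0.2, 0,0,0,0,0,0,-0.2,0,0,-0.3,0,0,0,-0.2, 0,0,-0.8,0,0,0,-0.2, 0,0,-0.9,0,0,0,-0.2, 0,0,0,0,0,0,1,0,0,0,0,0,0,1,0,0,0,0,0,0,1]'
python3 - <<'E'
from h import *
capture("wrist");m=camera_model("wrist");im=capture("wrist")
for r in pinpoint("wrist","hinge_pin")[:1]: print(r["location"],r["score"],atz(m,r["location"],129).round(1))
for r in regions_of("wrist","hinge_pin")[:1]:
    ys,xs=np.nonzero(r["pixels"]); print(xs.min(),xs.max(),ys.min(),ys.max())
ms=[]
for s in (0,-63):
  for z in (129,155):
    a=np.linspace(0,6.28,40);q=proj(m,np.c_[573.2+13*np.cos(a),176.3+13*np.sin(a),0*a+z]);print(z,q.min(0).round(),q.max(0).round()); 
  break
E
```

```text
time: 9.5
tool_pos: [573.8, 176.0, 134.4]
tcp_rot: [3.141, 0.002, -3.141]
contact_force: [-5.1, -2.1, 10.7]
grip_width: 25.2
finger_force: 30.0
time: 10.5
tool_pos: [573.1, 176.0, 191.9]
tcp_rot: [-3.141, -0.001, -3.141]
contact_force: [0.2, 0.7, 0.7]
grip_width: 35.5
finger_force: 0.0
[274.6, 225.3] 0.78 [574.6 174.  129. ]
259 296 208 253
129 [260. 207.] [295. 239.]
155 [258. 218.] [297. 254.]
```

```bash
python3 -m pendant '[-0.1,-1,-0.2,0,0,0,0, -0.1,-1,-0.2,0,0,0,0, -0.1,-1,-0.2,0,0,0,0, -0.1,-1,-0.2,0,0,0,0, -0.1,-1,-0.2,0,0,0,0, -0.1,-1,-0.2,0,0,0,0, -0.1,-1,-0.2,0,0,0,0, -0.1,-1,-0.2,0,0,0,0, -0.1,-1,-0.2,0,0,0,0, -0.1,-1,-0.2,0,0,0,0, -0.1,-1,0,0,0,0,0, -0.1,-1,0,0,0,0,0]'
python3 - <<'E'
from h import *
capture("wrist");capture("wrist");m=camera_model("wrist");im=capture("wrist");save("w5.png",im)
for t in("socket_a","socket_b"):
  for r in pinpoint("wrist",t)[:6]: print(t,r["location"],r["score"],atz(m,r["location"],0).round(1))
print(get_obs()["tool_pos"],get_obs()["contact_force"])
E
```

```text
time: 11.9
tool_pos: [609.6, -185.2, 252.3]
tcp_rot: [3.141, -0.0, -3.141]
contact_force: [0.2, -0.4, -0.4]
grip_width: 45.9
finger_force: 0.0
socket_a [202.6, 78.5] 0.86 [ 487.5 -279.1    0. ]
socket_a [139.3, 85.9] 0.83 [ 496.  -357.6    0. ]
socket_a [175.0, 139.9] 0.69 [ 561.  -320.4    0. ]
socket_a [316.1, 68.5] 0.68 [ 476.7 -140.3    0. ]
socket_a [308.8, 185.7] 0.6 [ 622.1 -145.4    0. ]
socket_b [202.6, 78.5] 0.86 [ 487.5 -279.1    0. ]
socket_b [139.3, 85.9] 0.83 [ 496.  -357.6    0. ]
socket_b [175.0, 139.9] 0.69 [ 561.  -320.4    0. ]
socket_b [316.1, 68.5] 0.68 [ 476.7 -140.3    0. ]
socket_b [308.8, 185.7] 0.6 [ 622.1 -145.4    0. ]
[ 609.48294524 -183.50447541  251.96027403] [-0.06246031  0.62884039 -1.03674469]
```

View pics/w5.png

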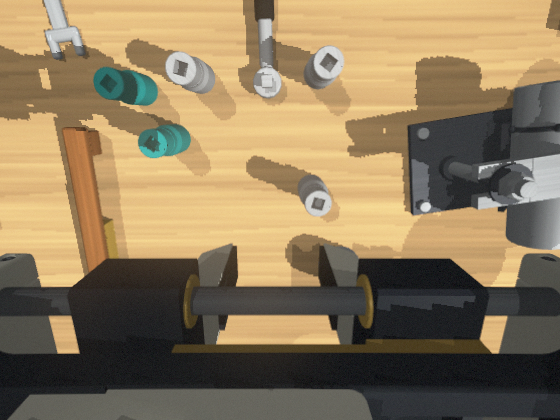

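The three grey sockets show their square drive holes at (182,68), (329,61) and (316,200). The turquoise ones at (110,82) and (155,142) are left alone. Next I take a close look at the nut for its exact place and the direction of its flats.

```bash
python3 - <<'E'
from h import *
m=camera_model("wrist")
for p in([182,68],[329,61],[317,200]): print(atz(m,p,82).round(1))
E
python3 -m pendant '[-0.1,0.7,0,0,0,0,0, -0.1,0.9,0.2,0,0,0,0, -0.1,0.9,0.3,0,0,0,0, -0.1,0.9,0.3,0,0,0,0, -0.1,0.9,0.4,0,0,0,0, -0.1,0.9,0.4,0,0,0,0, -0.1,0.9,0.4,0,0,0,0, -0.1,0.7,0.4,0,0,0,0, -0.2,0.4,0.4,0,0,0,0, 0,0,0.3,0,0,0,0, 0,0,0,0,0,0,0, 0,0,0,0,0,0,0]'
cat >> h.py <<'E'
def rect(m,im,c,z,half=25,s=6):
    n=2*half*s; g=np.arange(n)/s-half
    X,Y=np.meshgrid(c[0]+g,c[1]+g)   # cols = world x, rows = world y (down=+y)
    q=proj(m,np.c_[X.ravel(),Y.ravel(),0*X.ravel()+z]).reshape(n,n,2).astype(np.float32)
    return cv2.remap(im,q[...,0],q[...,1],cv2.INTER_CUBIC)
E
python3 - <<'E'
from h import *
capture("wrist");capture("wrist");m=camera_model("wrist");im=capture("wrist");o=get_obs()
print(o["tool_pos"])
for r in pinpoint("wrist","nut")[:1]: print(r,atz(m,r["location"],121).round(1))
c=[595.2,34.6]
a=[rect(m,im,c,z,27,7) for z in(121,135)]
# hexagon test: gradient orientation histogram at z=135, mod 60
for A,z in zip(a,(121,135)):
    g=cv2.GaussianBlur(cv2.cvtColor(A,cv2.COLOR_RGB2GRAY),(0,0),4).astype(float)
    gx=cv2.Sobel(g,cv2.CV_64F,1,0);gy=cv2.Sobel(g,cv2.CV_64F,0,1)
    n=g.shape[0];yy,xx=np.mgrid[:n,:n]-n/2;R=np.hypot(xx,yy)/7;w=np.hypot(gx,gy)*((R>8)&(R<16))
    th=np.degrees(np.arctan2(gy,gx));s=(w*np.exp(1j*np.radians(6*th))).sum();print(z,"flat normal mod60:",np.degrees(np.angle(s))/6,abs(s)/w.sum())
out=np.hstack(a); cv2.imwrite("pics/n.png",out[:,:,::-1]);print(out.shape)
np.save("nut.npy",im);np.save("nutpose.npy",m["pose"])
E
```

```text
[ 487.5 -275.9   82. ]
[ 481.1 -133.3   82. ]
[ 620.2 -139.7   82. ]
time: 13.35
tool_pos: [639.6, 31.1, 159.6]
tcp_rot: [-3.141, -0.0, 3.141]
contact_force: [0.2, 0.3, 1.3]
grip_width: 46.3
finger_force: 0.0
[639.95288135  31.03700912 160.3124674 ]
{'location': [282.9, 172.4], 'score': 0.56} [597.2  34.8 121. ]
121 flat normal mod60: -20.178904489747836 0.4534797461685372
135 flat normal mod60: -20.2701618093985 0.383018286663223
(378, 756, 3)
```

View pics/n.png

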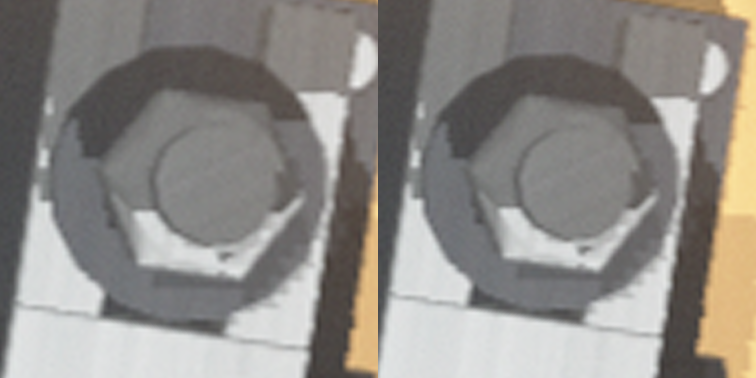

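The nut's flats and washer are clear. Its normals lie at about 9° mod 30°, which agrees with the fork-to-nut line (8.8°), and its centre is about (595, 33.8). Now a close look at the nearest socket.

```bash
python3 -m pendant '[-0.1,-0.6,0,0,0,0,0, -0.1,-0.9,0,0,0,0,0, -0.1,-0.9,0,0,0,0,0, -0.1,-0.9,0,0,0,0,0, -0.1,-0.9,0,0,0,0,0, -0.1,-0.9,0,0,0,0,0, -0.1,-0.6,0,0,0,0,0, 0,0,0,0,0,0,0, 0,0,0,0,0,0,0]'
cat > sock.py <<'E'
import sys
from h import *
def sock(c):
    capture("wrist");m=camera_model("wrist");im=capture("wrist");tp=np.array(get_obs()["tool_pos"])
    A=rect(m,im,c,82,22,7);g=cv2.GaussianBlur(cv2.cvtColor(A,cv2.COLOR_RGB2GRAY),(0,0),2)
    best=None
    for t in range(40,170,5):
        b=(g<t).astype(np.uint8)
        for k in cv2.findContours(b,cv2.RETR_LIST,cv2.CHAIN_APPROX_NONE)[0]:
            (x,y),(w,h),a=cv2.minAreaRect(k)
            if min(w,h)<1: continue
            fill=cv2.contourArea(k)/(w*h)
            if 8*7<min(w,h) and max(w,h)<17*7 and max(w,h)/min(w,h)<1.3 and fill>.8 and np.hypot(x-154,y-154)<80:
                print(t,"centre",round(c[0]+x/7-22,1),round(c[1]+y/7-22,1),"size",round(w/7,1),round(h/7,1),"ang",round(a%90,1),round(fill,2))
    print("tcp",tp.round(1)); return A
A=sock([float(sys.argv[1]),float(sys.argv[2])]);cv2.imwrite(f"pics/{sys.argv[3]}.png",A[:,:,::-1])
E
python3 sock.py 620 -140 k1
```

```text
time: 14.45
tool_pos: [660.5, -139.1, 159.4]
tcp_rot: [3.141, -0.0, 3.141]
contact_force: [0.4, 0.2, -0.1]
grip_width: 46.1
finger_force: 0.0
130 centre 624.2 -143.4 size 12.1 12.1 ang 74.7 0.93
135 centre 624.2 -143.4 size 12.2 12.2 ang 75.0 0.94
140 centre 624.2 -143.4 size 12.3 12.4 ang 74.7 0.94
145 centre 624.2 -143.4 size 12.4 12.5 ang 74.8 0.94
150 centre 624.2 -143.4 size 12.6 12.6 ang 74.9 0.95
155 centre 624.2 -143.4 size 12.7 12.8 ang 74.8 0.94
160 centre 624.2 -143.4 size 12.8 12.9 ang 74.8 0.95
165 centre 624.2 -143.4 size 12.9 13.0 ang 75.1 0.95
tcp [ 660.6 -137.9  159.6]
```

```bash
python3 -m pendant '[0.6,-0.09,0,0,0,0,-0.2, 0.61,-0.09,0,0,0,0,-0.2, 0,0,0.7,0,0,0,-0.2, 0,0,0.8,0,0,0,-0.2, 0,0,0.8,0,0,0,-0.2, 0,0,0.8,0,0,0,-0.2, 0,0,0.55,0,0,0,-0.2, 0,0,0,0,0,0,-0.2,0,0,0,0,0,0,1,0,0,0,0,0,0,1,0,0,0,0,0,0,1,0,0,0,0,0,0,1]'
```

```text
time: 15.75
tool_pos: [624.9, -144.4, 51.1]
tcp_rot: [-3.141, 0.002, -3.141]
contact_force: [0.7, 0.6, 3.1]
grip_width: 29.8
finger_force: 30.0
```

```bash
python3 -m pendant '[0,0,0,0,0,0,1, 0,0,-0.4,0,0,0,1, 0,0,-0.8,0,0,0,1, 0,0,-0.9,0,0,0,1, 0,0,-0.9,0,0,0,1, 0,0,-0.9,0,0,0,1, 0,0,-0.9,0,0,0,1, 0,0,-0.53,0,0,0,1]'
python3 -m pendant '[0.1,0.5,0,0,0,0,1, 0.15,0.9,0,0,0,0,1, 0.15,0.9,0,0,0,0,1, 0.15,0.9,0,0,0,0,1, 0.15,0.9,0,0,0,0,1, 0.15,0.9,0,0,0,0,1, 0.13,0.93,0,0,0,0,1, 0,0,0,0,0,0.75,1,0,0,0,0,0,0.75,1,0,0,0,0,0,0,1,0,0,0,0,0,0,1]'
```

```text
time: 16.55
tool_pos: [624.6, -144.6, 212.7]
tcp_rot: [-3.141, 0.002, -3.141]
contact_force: [-0.2, -0.0, -3.8]
grip_width: 29.3
finger_force: 30.0
time: 17.65
tool_pos: [594.1, 34.2, 209.0]
tcp_rot: [3.141, -0.002, 3.039]
contact_force: [-0.4, 0.7, -3.7]
grip_width: 29.2
finger_force: 30.0
```

```bash
python3 -m pendant '[0,0,0.3,0,0,0,1,0,0,0.2,0,0,0,1,0,0,0,0,0,0,1]'; python3 -m pendant '[0,0,0,0,0,0,1]'
```

```text
time: 17.95
tool_pos: [594.0, 33.5, 193.2]
tcp_rot: [3.142, -0.003, 3.037]
contact_force: [0.1, 0.2, -3.2]
grip_width: 29.5
finger_force: 30.0
time: 18.05
tool_pos: [594.8, 33.4, 194.5]
tcp_rot: [3.142, -0.001, 3.037]
contact_force: [0.6, -1.2, -3.0]
grip_width: 29.3
finger_force: 30.0
```

```bash
python3 -m pendant '[-0.02,0,0.1,0,0,0,1,0,0,0.1,0,0,0,1,0,0,0.1,0,0,0,1,0,0,0.06,0,0,0,1,0,0,0.06,0,0,0,1]'
```

```text
time: 18.55
tool_pos: [595.5, 33.5, 182.1]
tcp_rot: [3.141, -0.0, 3.037]
contact_force: [-1.0, -0.2, -2.7]
grip_width: 29.7
finger_force: 30.0
```

```bash
python3 -m pendant '[0,0,0.06,0,0,0,1,0,0,0.06,0,0,0,1,0,0,0,0,0,0,1]'
```

```text
time: 18.85
tool_pos: [595.4, 33.5, 178.4]
tcp_rot: [3.142, -0.0, 3.037]
contact_force: [0.3, -0.3, -2.7]
grip_width: 29.3
finger_force: 30.0
```

No resistance well below the nut's top, so this socket fits. I carry on down.

```bash
python3 -m pendant '[0,0,0.08,0,0,0,1,0,0,0.08,0,0,0,1,0,0,0.06,0,0,0,1,0,0,0.04,0,0,0,1,0,0,0,0,0,0,1]'
```

```text
time: 19.35
tool_pos: [595.7, 33.6, 172.0]
tcp_rot: [3.141, 0.001, 3.037]
contact_force: [-2.5, 0.1, 3.9]
grip_width: 29.6
finger_force: 30.0
```

```bash
python3 -m pendant '[0,0,0.04,0,0,0,1,0,0,0.02,0,0,0,1,0,0,0,0,0,0,1,0,0,0,0,0,0,1,0,0,0,0,0,0,1,0,0,0,0,0,0,1]'
python3 - <<'E'
from h import *
for c in("scene","side"):
    im=capture(c);m=camera_model(c)
    for t in("socket_a","hinge_pin"): print(c,t,[(np.round(r["location"]).tolist(),round(r["score"],2)) for r in pinpoint(c,t)][:6])
    print(proj(m,[[595,33.7,121],[573.1,176.4,129]]).round(1).tolist())
    x,y=proj(m,[595,70,150])[0].astype(int);cr=im[y-50:y+55,x-70:x+70]
    globals().setdefault("L",[]).append(cv2.resize(cr,(400,300),interpolation=cv2.INTER_CUBIC))
save("fin.png",np.hstack(L))
E
```

```text
time: 19.95
tool_pos: [595.9, 33.5, 172.0]
tcp_rot: [3.141, 0.003, 3.037]
contact_force: [-5.3, 0.9, 15.0]
grip_width: 29.3
finger_force: 30.0
scene socket_a [([176.0, 320.0], 0.84), ([159.0, 315.0], 0.72), ([207.0, 268.0], 0.62), ([271.0, 223.0], 0.61)]
scene hinge_pin [([293.0, 193.0], 0.5)]
[[272.1, 222.5], [294.9, 193.7]]
side socket_a [([347.0, 307.0], 0.58), ([332.0, 293.0], 0.47), ([354.0, 289.0], 0.47), ([302.0, 268.0], 0.45), ([292.0, 203.0], 0.45)]
side hinge_pin [([330.0, 293.0], 0.62), ([264.0, 186.0], 0.45)]
[[294.0, 204.5], [264.1, 184.8]]
```

View pics/fin.png

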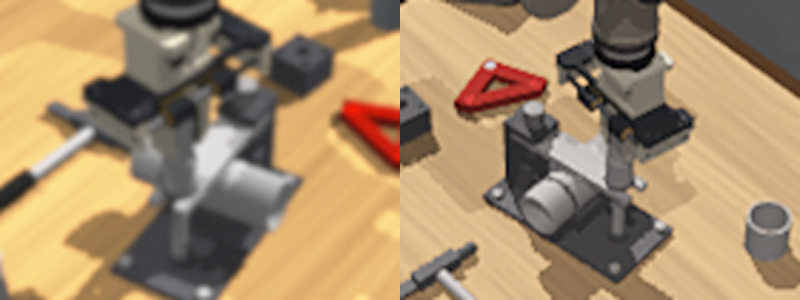

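Both views show the pin's head flat on the fork (left crop (245,95), right crop (533,112)) and the socket upright over the nut, down to the strap. It presses with 15 N and is still gripped.

```bash
python3 -c "from plant import close_job; print(close_job())"
```

```text
the job is handed in; nothing more can be done
None
```

The hinge pin is home in the fork, the first socket I tried fitted and is held fully down over the nut, the other two were never touched, and the job is handed in (about 20 s used; no verdict was reported back).

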